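Unlock the device strongbox and open its drawer

ROBOT

A 7-joint arm with a two-finger parallel gripper is mounted at the origin on the work surface. World frame = base frame: x ahead of the robot, y to its left, z up, the work surface at z = 0. Lengths are in m, angles in rad, forces in N, time in s.
With the tool pointing down it reaches from about 0.35 to 0.9 m from the base axis. Payload 8.1 kg.
Tool frame: the origin (TCP) lies midway between the tips of the shut fingers; the grasp point (between the pads) lies 19 mm behind it; z points along the fingers, y is the direction in which the jaws open and shut (so a half turn about z gives the same grasp; the last joint's range is limited). The gripper opens to 92 mm and grips with 3 to 60 N. Pads are 19 mm wide; open, the fingers measure 130 mm over their backs; the gripper's body (75 mm by 190 mm) begins 47 mm behind the grasp point.
Start: joints at [1.032, 0.434, 0.025, 1.573, -0.012, 1.134, -0.075], TCP at [0.264, -0.567, 0.227] pointing down, gripper open.
Joint ranges: [-2.62, 2.62], [-0.44, 2.09], [-1.27, 1.32], [0.08, 2.57], [-1.32, 4.46], [0.12, 2], [-2.74, 2.74]. Speed limits (rad/s): [2.22, 2.22, 3.01, 3.01, 3.14, 3.14, 3.14].

INTERFACE

Orientations are given as a rotation vector (axis times angle).
In Python, from cell import arm gives the robot as it stands. The module is installed in compiled form; this text tells all that it offers.
- The arm moves only by the tool jog_arm, never from a script. Its argument "increments" is a list of rows, each an object with "slide": the shift along the tool's x, y, z in mm, a list of three; "roll": the turn about the tool's z in rad; "gripper": the opening, from 0 (shut) to 1 (fully open). In form: [{"slide": [x, y, z], "roll": roll, "gripper": gripper}, ...]. A call has exactly 10 rows; each row is the pose to reach, as a shift and turn from the pose commanded when the call began, along the tool's axes at that moment; what a row does not reach only later rows make up. A row lasts 1/12 s, in which the tool goes at most 41.7 mm and 7.16 degrees, less where a joint would pass 70% of its speed; a pose out of reach is approached as far as the arm can. A call with a gripper value outside its range is refused whole. The fingers move at their own pace and stop on an object; "newtons" is the grip in N (left out, the last holds). Time passes only in rows, so rows that repeat a pose let the fingers close, or fill a call up. It gives the time, the measured TCP pose, the force and the opening at its end, in the units of the state.
- arm.observe(): the state, without advancing time (a new reading comes with each control period).
- arm.get_image(name): name is "side" or "top" or "wrist"; returns a dict with "frame" (480x640x3 uint8, blue, green, red), "depth" (480x640 float32, m along the optical axis (not along the pixel's ray), 0 where there is no reading), "intrinsics" (3x3 intrinsics, pixels), "R" (3x3) and "t" (3): a world point X has camera coordinates R X + t; the wrist camera has in their place "hand_eye" (4x4, takes a point from camera to tool coordinates, whose origin is the TCP and whose axes are the flange's). Camera axes: x right, y down, z forward; pixel columns grow to the right and rows downward; lengths in m; the calibration is good to about 2 mm. A picture is of the moment at which its call begins: read the wrist's pose just before it.
- arm.sign_off(): hands the job in, once; it reports no verdict.
The state is a dict: "clock": time; "joints": joint angles; "dq": joint speeds; "joint_efforts": joint torques, N m; "position": TCP position; "ee_rot": TCP orientation; "force": force on the tool from outside, world axes, zero at the start; "ft_torque": the same for the moment, N m; "width": opening from 0.0 (shut) to 1.0 (fully open).
Only numpy, scipy, OpenCV 4.12 (cv2) and the standard library are available. Lean on these libraries where they do the work, as an engineer would, in place of code of your own. Each camera call takes 0.05 s, during which the arm holds its last target.

TASK

Take the blue-handled key out of its stand, push it fully home into the keyhole on top of the grey strongbox, and turn it clockwise (seen from above) to its stop to draw the hidden bolt. Leave the key fully home in the lock, still turned, then pull the strongbox's drawer right out to its stop by the handle and let go. Do not force the drawer before it is unlocked, and leave the yellow spare key, flux bottle, screwdriver and solder reel where they are.

Things in the scene. Friction and masses are not known exactly. Their poses are not given: they have to be found in the camera images.
- key_grip (a point): Centre of the blue handle of a steel double-bit key (105 mm long, about 0.09 kg) standing upright, handle up, in its stand. Axes: z up along the key, x across the handle's flat faces (grip here), y along its width. Handle 10 mm thick (x), 34 mm wide (y), 45 mm tall (+-22.5 mm about this point). Below it a round collar, 20 mm diameter, 5 mm thick. Half a turn about z makes no difference.
- key_collar (a point): Centre of the underside of the blue key's collar, 27.5 mm below key_grip, same axes; in the stand it rests on the stand's top. Below it: a 7 mm round neck, then a flat bit 6.4 mm thick (x) by 32 mm wide (y), from 40 to 52 mm under this point (last 4 mm stepped in 1 to 2 mm all round), and a rounded nose ending 55 mm under it. Fully home, the collar rests on the brass lock plate.
- key_stand: Pale wooden block that holds the blue key, 55 x 66 mm, 64 mm tall, fixed; origin at the centre of its underside. Open slot in its top, 11 mm (x) by 37 mm (y), 60 mm deep: lift the key 60 mm to clear it. Its place and angle vary, and it and the darker stand may swap places.
- keyhole (a point): Centre of the keyhole's mouth on the brass plate on the strongbox's top, 104 mm above the bench. Axes: z up, x away from the drawer front, y along the front. Vertical slot 9.5 mm wide (x), 35 mm long (y): the key's flat bit (its y) must lie along y, either way round. The slot guides the key; only with the collar within 4 mm of the plate can it turn. Once turned it cannot be lifted out.
- lock_core (a joint): Angle of the lock's core (rad): 0 locked, grows clockwise seen from above, stop at 1.4 (80 degrees). Turned only by the bit of the fully inserted key, with about 0.1 rad of play; friction about 0.05 N m; it stays where it is left. The bolt leaves the drawer free only beyond about 0.9 rad; fully drawn means over 1.15 rad.
- drawer (a joint): How far the drawer is pulled out (m): 0 shut, stop at 0.09. Slides towards the strongbox's own -x (keyhole's -x). Friction about 1.5 N, no spring; the hidden bolt blocks it while locked.
- drawer_handle (a point): Centre of the bar of the drawer's steel pull; moves with the drawer. Bar 10 mm diameter, 70 mm long along y, level, 78 mm above the bench, 42 mm in front of the drawer's blue front (37 mm clear gap, open from above). Same axes as the keyhole; the drawer opens along -x.
- strongbox: Grey steel box, 180 mm (x) by 130 mm (y) by 100 mm tall, fixed to the bench; origin at the centre of its underside. The drawer front is its blue -x face. The brass lock plate, 46 x 56 mm, stands 4 mm proud of its top; the keyhole is 30 mm behind (+x of) its centre.
- spare_key_grip (a point): Centre of the yellow handle of a spare key, same shape but with a 40 mm wide bit that does not fit this lock, upright in a dark wooden stand. Leave alone.
- spare_stand: Dark wooden stand of the spare key, 55 x 66 x 64 mm, fixed; origin under its centre.
- flux_bottle: White upright bottle with a red cap, 44 mm diameter, 110 mm tall; origin at the centre of its underside. Bystander.
- driver: Red-handled screwdriver, 170 mm long, lying on the bench on the far side; origin under its middle. Bystander.
- solder_reel: Steel-coloured solder reel standing on its flange, 60 mm diameter, 40 mm tall; origin at the centre of its underside. Bystander.
Things that resemble listed ones, but are neither listed nor needed, are in the scene too. Of the things like the part that bears key_grip, leave any that is white; of the rest the larger one is meant.

How it is judged:
By the outcome, as a careful person would: the job done as asked, in the order asked, and still so for the second after the job is handed in, with the robot touching nothing.
It also fails if it takes over 67 s, if anything falls off the work surface, if the arm or the gripper's body presses on something with over 40 N, if the wrist force passes 120 N, or if a joint passes its speed limit or range.

## Working session

There is one attempt and no reset: what is moved stays moved. The work goes in short steps, Python scripts to look and compute and a tool call to move; the robot and the scene stay as the last step left them, time stands still between calls to the robot, and variables do not carry over. Pictures are saved under pics/ and viewed, and the job is handed in when it is done.

Besides the shell and the picture viewer there is one more tool, called after "Call:" as name([rows], argument=value, ...), one row to a line, values as JSON. jog_arm: Moves the arm, as the interface text tells. Its arguments: {"type":"object","properties":{"increments":{"type":"array"},"newtons":{"type":"number"}},"required":["increments"]}

```bash
ls; mkdir -p pics; cat > h.py <<'E'
import numpy as np, cv2
from cell import arm
from scipy.spatial.transform import Rotation as Ro
def snap(n,f):
    s=arm.observe(); d=arm.get_image(n)
    cv2.imwrite('pics/'+f+'.png',d['frame'])
    dd={k:np.asarray(v) for k,v in d.items()}
    dd['pos']=np.array(s['position']);dd['rot']=np.array(s['ee_rot'])
    np.savez('pics/'+f+'.npz',**dd); return dd
def load(f): return np.load('pics/'+f+'.npz')
def w(d,u,v,z=None,dep=None):
    """pixel->world via depth or plane z"""
    K=d['intrinsics']
    if 'R' in d: R=d['R'];t=d['t'];
    else:
        H=d['hand_eye'];Rt=Ro.from_rotvec(d['rot']).as_matrix()
        Rcw=Rt@H[:3,:3]; o=Rt@H[:3,3]+d['pos']; R=Rcw.T;t=-R@o
    ray=np.linalg.inv(K)@np.array([u,v,1.]); o=-R.T@t
    r=R.T@ray
    if z is not None: return o+r*(z-o[2])/r[2]
    dp=d['depth'][int(round(v)),int(round(u))] if dep is None else dep
    return o+r*dp
E
python3 - <<'E'
from h import *
s=arm.observe();print(s)
for n in('top','side','wrist'):
    d=snap(n,n+'0')
    print(n,d['intrinsics'].tolist())
E
```

```text
pics
{'clock': 0.0, 'joints': array([ 1.03243367,  0.43519936,  0.02500136,  1.57408702, -0.01156107,
        1.13394758, -0.07510397]), 'dq': array([-1.43423553e-03, -6.73147638e-04,  1.19929277e-03,  6.78577607e-05,
       -1.68461967e-03,  3.59607803e-04, -7.21111069e-04]), 'joint_efforts': array([ 1.12984999e-03, -6.67850661e+01,  9.85504277e-01, -3.14458001e+01,
       -6.05729758e-02,  4.28267370e-02,  1.73773769e-04]), 'position': array([ 0.26353158, -0.5661884 ,  0.22596386]), 'ee_rot': array([-3.06596790e+00, -6.78659225e-01,  7.85604086e-04]), 'force': array([ 0.20288098, -0.22487392, -1.30645764]), 'ft_torque': array([-0.02499375, -0.04311885,  0.02069868]), 'width': 0.9997253148417475}
top [[561.2843107465337, 0.0, 314.90794305186876], [0.0, 561.2843107465337, 238.12692549524002], [0.0, 0.0, 1.0]]
side [[486.7921199004621, 0.0, 308.77267108059317], [0.0, 486.7921199004621, 244.71907888535415], [0.0, 0.0, 1.0]]
wrist [[345.77573420876934, 0.0, 317.6696997263616], [0.0, 345.77573420876934, 242.97873695989048], [0.0, 0.0, 1.0]]
```

View pics/top0.png

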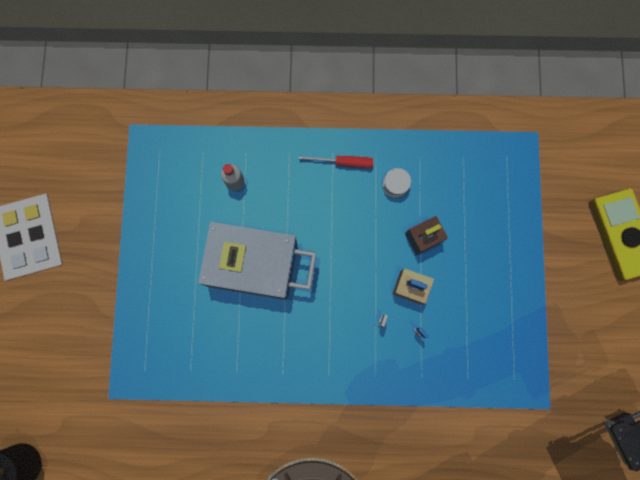

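View pics/side0.png

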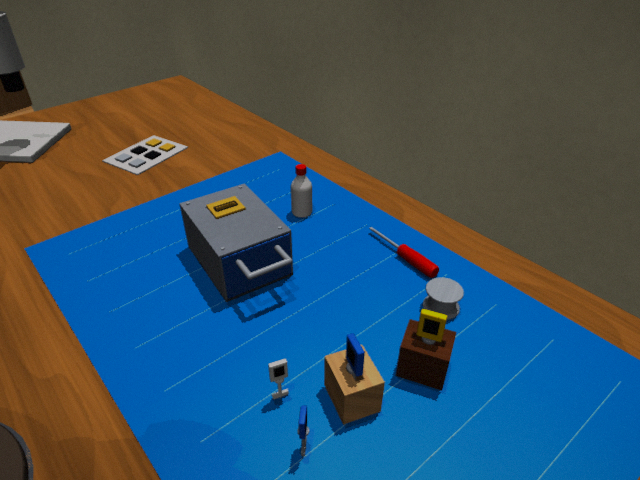

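View pics/wrist0.png

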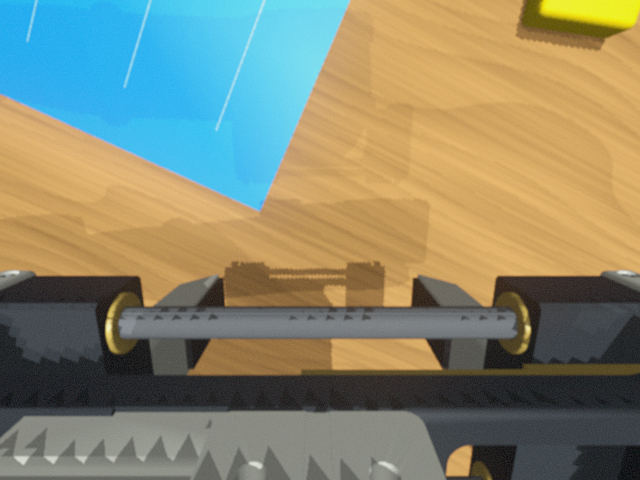

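Candidates for the blue key: the one in the pale stand, top (416,285) / side (355,355); a small blue one, top (420,333) / side (303,420); a white one, top (383,321); and the yellow spare, top (432,230). By the description it is the larger blue one in the pale stand. I'll check it in a crop.

```bash
python3 - <<'E'
from h import *
d=load('top0');f=d['frame']
def crop(f,u,v,a,k,n): cv2.imwrite(n,cv2.resize(f[v:v+int(a*.75),u:u+a],None,fx=k,fy=k,interpolation=cv2.INTER_CUBIC))
crop(f,375,260,80,10,'pics/c_key.png'); crop(f,195,215,130,6,'pics/c_box.png')
crop(load('side0')['frame'],310,310,160,5,'pics/c_side.png')
for p in [(416,285),(420,333),(432,230),(232,257),(250,275),(312,270),(330,330),(232,177),(228,169),(397,180)]:
    print(p,np.round(w(d,*p),4))
E
```

```text
(416, 285) [ 0.4918 -0.1993  0.1174]
(420, 333) [ 0.3967 -0.2142  0.0741]
(432, 230) [ 0.6053 -0.2332  0.1152]
(232, 257) [0.5465 0.1807 0.0727]
(250, 275) [0.5063 0.1373 0.1038]
(312, 270) [0.5213 0.011  0.0833]
(330, 330) [ 0.3989 -0.0302  0.003 ]
(232, 177) [0.7178 0.1869 0.0833]
(228, 169) [0.7277 0.1917 0.1097]
(397, 180) [ 0.7312 -0.1728  0.036 ]
```

View pics/c_key.png

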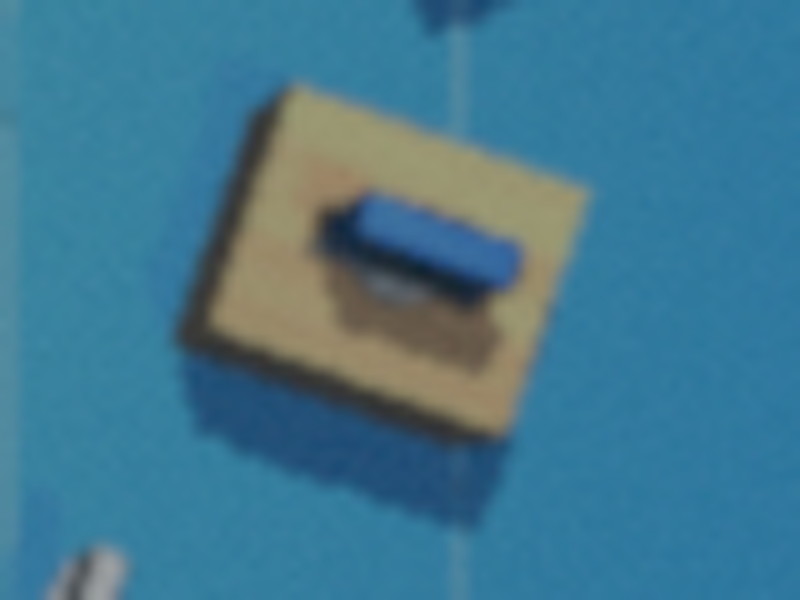

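View pics/c_box.png

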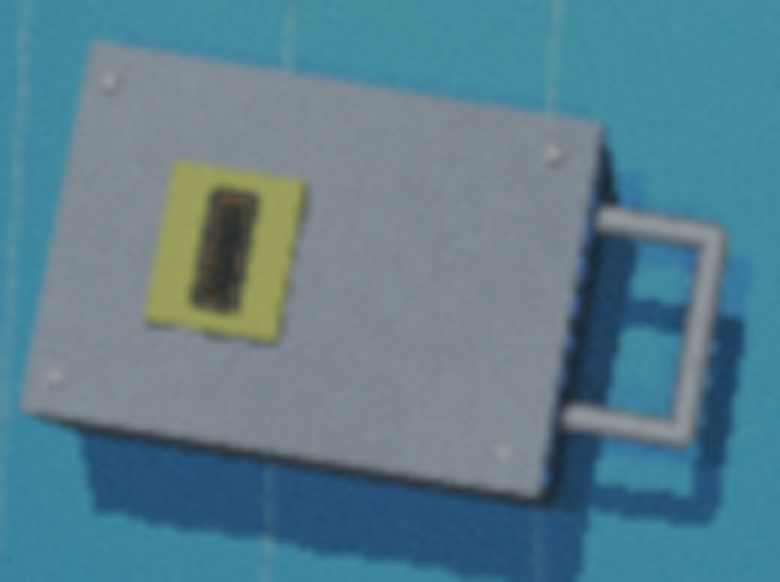

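View pics/c_side.png

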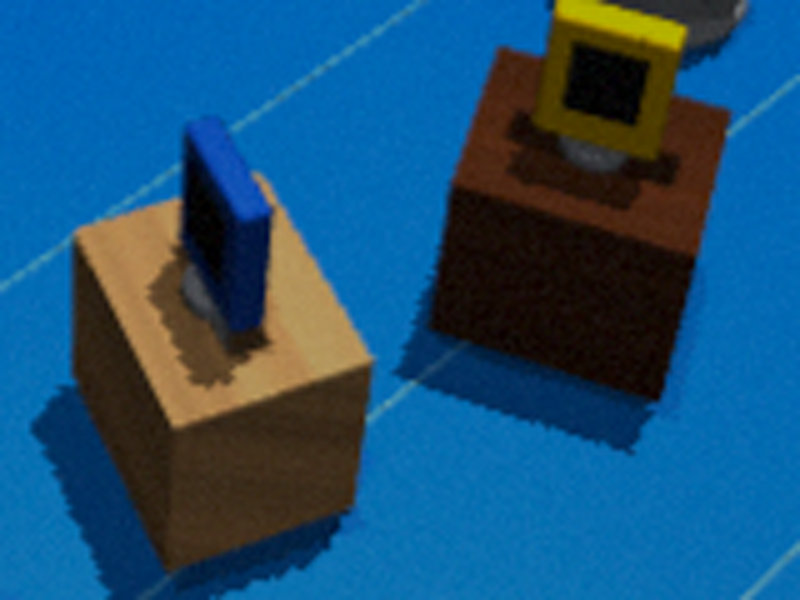

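```bash
python3 - <<'E'
from h import *
d=load('top0')
def P(pts,k,u0,v0,z): return np.array([w(d,u0+(a+.5)/k-.5,v0+(b+.5)/k-.5,z) for a,b in pts])
def show(n,q):
    print(n,'c',np.round(q.mean(0),4),'sides',[round(float(np.linalg.norm(q[i]-q[(i+1)%4])),4) for i in range(4)],
     'ang01',round(float(np.degrees(np.arctan2(*(q[1]-q[0])[[1,0]]))),2),'ang32',round(float(np.degrees(np.arctan2(*(q[2]-q[3])[[1,0]]))),2),'ang03',round(float(np.degrees(np.arctan2(*(q[3]-q[0])[[1,0]]))),2),'ang12',round(float(np.degrees(np.arctan2(*(q[2]-q[1])[[1,0]]))),2))
show('key',P([(368,190),(522,245),(510,292),(358,235)],10,375,260,.114))
show('stand',P([(290,82),(592,190),(505,438),(205,332)],10,375,260,.064))
b=P([(95,42),(603,128),(545,498),(25,410)],6,195,215,.1);show('box',b)
h=P([(212,186),(258,192),(240,312),(192,306)],6,195,215,.104);show('hole',h)
show('plate',P([(176,161),(307,182),(278,342),(146,321)],6,195,215,.104))
hb=P([(712,230),(682,435)],6,195,215,.083);print(hb,hb.mean(0))
# box front dir from box
x=-(b[1]-b[0]+b[2]-b[3]);x/=np.linalg.norm(x);print('xaxis',x,np.degrees(np.arctan2(x[1],x[0])),'hole pred',b.mean(0)+.03*x,'handle pred',b.mean(0)-x*.132)
# tool axes
s=arm.observe();print(Ro.from_rotvec(s['ee_rot']).as_matrix().round(4).tolist())
E
```

```text
key c [ 0.495  -0.2049  0.114 ] sides [0.0327, 0.0099, 0.0324, 0.0094] ang01 -108.68 ang32 -109.57 ang03 167.22 ang12 165.2
stand c [ 0.495  -0.2049  0.064 ] sides [0.0671, 0.0557, 0.0661, 0.0562] ang01 -108.75 ang32 -108.36 ang03 161.24 ang12 160.22
box c [0.5391 0.1445 0.1   ] sides [0.1794, 0.1288, 0.1803, 0.1295] ang01 -98.55 ang32 -98.34 ang03 172.32 ang12 172.76
hole c [0.5445 0.1755 0.104 ] sides [0.016, 0.0418, 0.0166, 0.0419] ang01 -96.3 ang32 -95.94 ang03 173.24 ang12 174.04
plate c [0.5437 0.1751 0.104 ] sides [0.0459, 0.0559, 0.0459, 0.056] ang01 -97.99 ang32 -97.84 ang03 172.19 ang12 172.17
[[0.55733537 0.00921252 0.083     ]
 [0.48564898 0.01800812 0.083     ]] [0.52149218 0.01361032 0.083     ]
xaxis [ 0.14687531  0.98915501 -0.        ] 81.55411061972778 hole pred [0.54352301 0.17420585 0.1       ] handle pred [0.51972921 0.01396274 0.1       ]
[[0.9066, 0.4221, -0.0006], [0.4221, -0.9066, 0.0011], [-0.0001, -0.0012, -1.0]]
```

```bash
cat >> h.py <<'E'
def go(x,y,z,a):
    "slide mm, roll for target TCP and tool-x yaw a (deg)"
    s=arm.observe();R=Ro.from_rotvec(s['ee_rot']).as_matrix()
    a0=np.degrees(np.arctan2(R[1,0],R[0,0])); r=-((a-a0+180)%360-180)
    print('pos',s['position'].round(4),'a0',round(a0,2),'tilt',R[:,2].round(4),'F',s['force'].round(1),'w',round(s['width'],3),'t',s['clock'])
    print('slide',(R.T@(np.array([x,y,z])-s['position'])*1000).round(1),'roll',np.radians(r).round(4))
E
python3 - <<'E'
from h import *
d=load('wrist0');print(d['hand_eye'].round(3))
go(.495,-.205,.20,71)
E
```

```text
[[-0.001 -0.967 -0.255  0.067]
 [ 1.    -0.001 -0.     0.   ]
 [-0.    -0.255  0.967 -0.159]
 [ 0.     0.     0.     1.   ]]
pos [ 0.2636 -0.5662  0.2262] a0 24.96 tilt [-6.0e-04  1.1e-03 -1.0e+00] F [-0.4 -0.   0.9] w 1.0 t 0.15
slide [ 362.2 -229.8   26.4] roll -0.8035
```

Call:
jog_arm([
  {"slide":[32,-20,3],"roll":-0.1,"gripper":0.6},
  {"slide":[64,-40,6],"roll":-0.2,"gripper":0.6},
  {"slide":[96,-60,9],"roll":-0.3,"gripper":0.6},
  {"slide":[128,-80,12],"roll":-0.4,"gripper":0.6},
  {"slide":[160,-100,15],"roll":-0.5,"gripper":0.6},
  {"slide":[192,-120,17],"roll":-0.6,"gripper":0.6},
  {"slide":[224,-150,20],"roll":-0.7,"gripper":0.6},
  {"slide":[255,-175,23],"roll":-0.8035,"gripper":0.6},
  {"slide":[285,-190,26],"roll":-0.8035,"gripper":0.6},
  {"slide":[316,-201,26],"roll":-0.8035,"gripper":0.6},
])

```text
clock: 0.98
position: [0.4653, -0.2483, 0.2003]
ee_rot: [-2.555, -1.826, 0.001]
force: [-0.1, -0.4, 0.4]
width: 0.6
```

Call:
jog_arm([
  {"slide":[0,0,0],"roll":0,"gripper":0.6},
  {"slide":[0,0,0],"roll":0,"gripper":0.6},
  {"slide":[0,0,0],"roll":0,"gripper":0.6},
  {"slide":[0,0,0],"roll":0,"gripper":0.6},
  {"slide":[0,0,0],"roll":0,"gripper":0.6},
  {"slide":[0,0,0],"roll":0,"gripper":0.6},
  {"slide":[0,0,0],"roll":0,"gripper":0.6},
  {"slide":[0,0,0],"roll":0,"gripper":0.6},
  {"slide":[0,0,0],"roll":0,"gripper":0.6},
  {"slide":[0,0,0],"roll":0,"gripper":0.6},
])

```text
clock: 1.82
position: [0.4654, -0.2511, 0.2008]
ee_rot: [2.558, 1.824, 0.0]
force: [0.3, -1.2, -0.3]
width: 0.602
```

```bash
python3 - <<'E'
from h import *
go(.495,-.205,.18,71)
snap('wrist','wrist1')
E
```

```text
pos [ 0.4654 -0.2511  0.2008] a0 70.99 tilt [ 1.e-04 -1.e-04 -1.e+00] F [ 0.3 -1.2 -0.3] w 0.602 t 1.8167
slide [53.2 13.  20.8] roll -0.0001
```

View pics/wrist1.png

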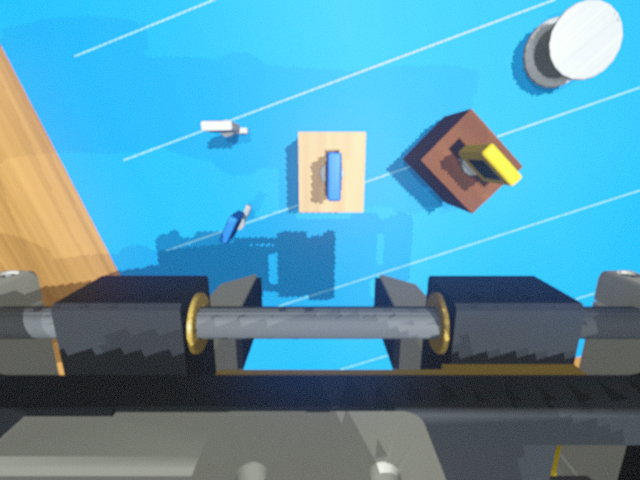

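```bash
python3 - <<'E'
from h import *
f=load('wrist1')['frame']
cv2.imwrite('pics/c_w1.png',cv2.resize(f[120:225,280:390],None,fx=6,fy=6,interpolation=cv2.INTER_CUBIC))
E
```

```text
(no output)
```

View pics/c_w1.png

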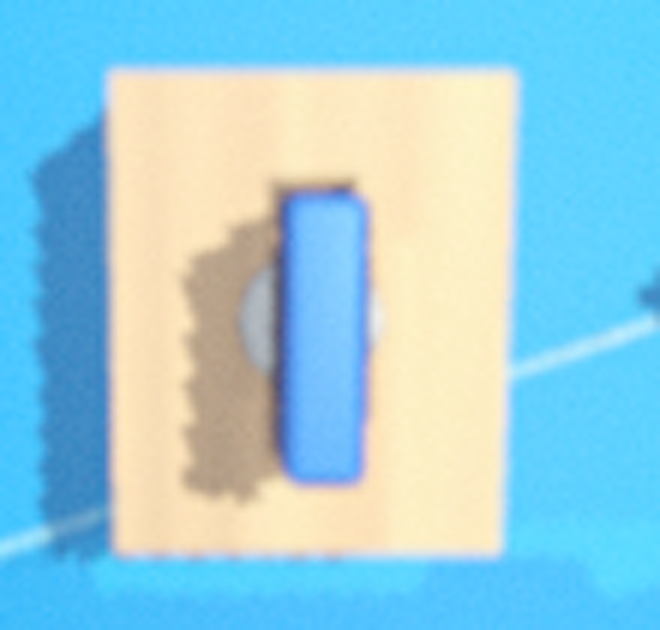

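```bash
cat >> h.py <<'E'
def P(d,pts,k,u0,v0,z): return np.array([w(d,u0+(a+.5)/k-.5,v0+(b+.5)/k-.5,z) for a,b in pts])
def ang(v): return round(float(np.degrees(np.arctan2(v[1],v[0]))),2)
def show(n,q):
    print(n,'c',np.round(q.mean(0),4),'sides',[round(float(np.linalg.norm(q[i]-q[(i+1)%4])),4) for i in range(4)],
     'ang01',ang(q[1]-q[0]),'ang32',ang(q[2]-q[3]),'ang03',ang(q[3]-q[0]),'ang12',ang(q[2]-q[1]))
E
python3 - <<'E'
from h import *
d=load('wrist1')
show('stand',P(d,[(108,70),(518,71),(504,555),(110,555)],6,280,120,.064))
show('key',P(d,[(281,190),(368,194),(364,484),(283,484)],6,280,120,.114))
q=w(d,334,176);print('depth key',q)
E
```

```text
stand c [ 0.492 -0.207  0.064] sides [0.0557, 0.0664, 0.0567, 0.0666] ang01 -19.21 ang32 -19.07 ang03 -109.67 ang12 -108.78
key c [ 0.4919 -0.2065  0.114 ] sides [0.01, 0.0333, 0.0096, 0.0337] ang01 -21.62 ang32 -19.07 ang03 -108.3 ang12 -108.91
depth key [ 0.49220897 -0.20619729  0.11587524]
```

```bash
python3 - <<'E'
from h import *
go(.492,-.2066,.074,71.1)
E
```

```text
pos [ 0.4654 -0.2511  0.2007] a0 71.0 tilt [ 0. -0. -1.] F [-0.6 -0.3  0.8] w 0.598 t 1.8667
slide [ 50.7  10.6 126.7] roll -0.0018
```

Call:
jog_arm([
  {"slide":[25,5,0],"roll":0,"gripper":0.6},
  {"slide":[51,10.6,0],"roll":0,"gripper":0.6},
  {"slide":[51,10.6,15],"roll":0,"gripper":0.6},
  {"slide":[51,10.6,40],"roll":0,"gripper":0.6},
  {"slide":[51,10.6,65],"roll":0,"gripper":0.6},
  {"slide":[51,10.6,90],"roll":0,"gripper":0.6},
  {"slide":[51,10.6,110],"roll":0,"gripper":0.6},
  {"slide":[51,10.6,120],"roll":0,"gripper":0.6},
  {"slide":[51,10.6,126],"roll":0,"gripper":0.6},
  {"slide":[51,10.6,126],"roll":0,"gripper":0.6},
])

```text
clock: 2.7
position: [0.4918, -0.2061, 0.074]
ee_rot: [-2.557, -1.824, 0.001]
force: [-0.3, -0.1, 0.9]
width: 0.599
```

Call:
jog_arm([
  {"slide":[0,0,0],"roll":0,"gripper":0.4},
  {"slide":[0,0,0],"roll":0,"gripper":0.3},
  {"slide":[0,0,0],"roll":0,"gripper":0.2},
  {"slide":[0,0,0],"roll":0,"gripper":0.15},
  {"slide":[0,0,0],"roll":0,"gripper":0.1},
  {"slide":[0,0,0],"roll":0,"gripper":0.05},
  {"slide":[0,0,0],"roll":0,"gripper":0.0},
  {"slide":[0,0,0],"roll":0,"gripper":0.0},
  {"slide":[0,0,0],"roll":0,"gripper":0.0},
  {"slide":[0,0,0],"roll":0,"gripper":0.0},
], newtons=15)

```text
clock: 3.53
position: [0.4922, -0.2063, 0.0748]
ee_rot: [2.557, 1.824, 0.0]
force: [-0.0, 0.8, 2.5]
width: 0.109
```

```bash
python3 - <<'E'
from h import *
go(.492,-.2066,.074,71.1)
s=arm.observe();print(s['force'],s['ft_torque'])
snap('side','side2');snap('wrist','wrist2');f=load('side2')['frame']
cv2.imwrite('pics/c_s2.png',cv2.resize(f[250:450,250:500],None,fx=3,fy=3,interpolation=cv2.INTER_CUBIC))
E
```

```text
pos [ 0.4922 -0.2063  0.0748] a0 71.0 tilt [ 2.e-04 -1.e-04 -1.e+00] F [-0.   0.8  2.5] w 0.109 t 3.5333
slide [-0.4 -0.1  0.8] roll -0.0018
[-0.03549066  0.80196298  2.4908289 ] [-0.02588254 -0.00162694 -0.0051762 ]
```

View pics/c_s2.png

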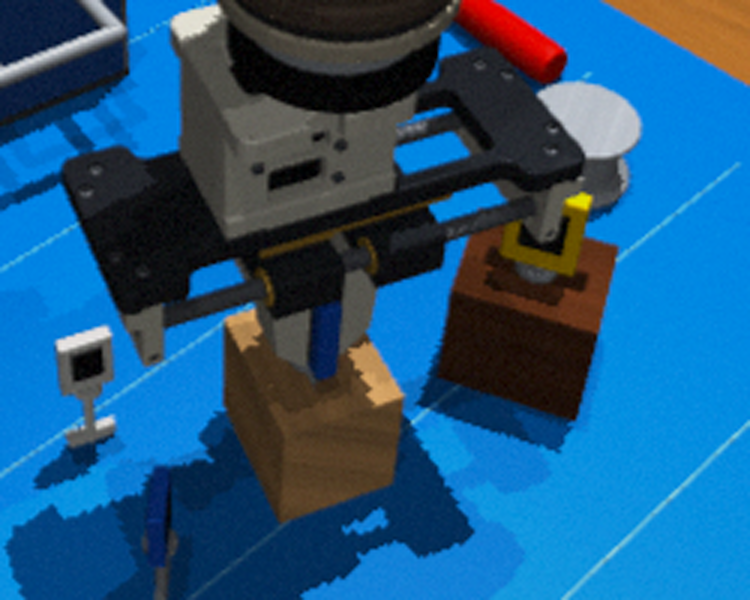

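View pics/wrist2.png

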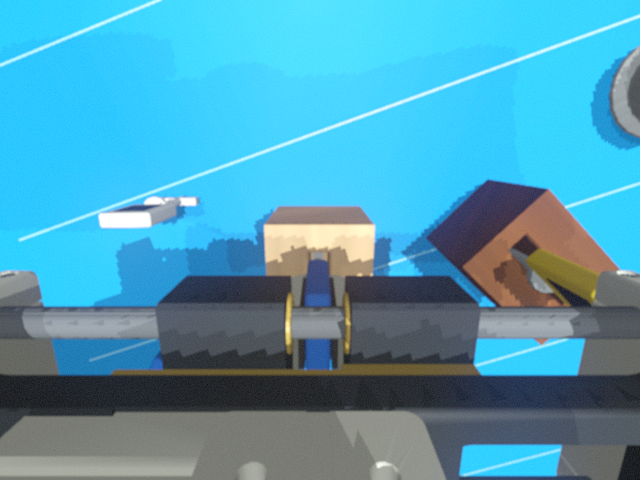

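Call:
jog_arm([
  {"slide":[0,0,0],"roll":0,"gripper":0.0},
  {"slide":[0,0,0],"roll":0,"gripper":0.0},
  {"slide":[0,0,-10],"roll":0,"gripper":0.0},
  {"slide":[0,0,-25],"roll":0,"gripper":0.0},
  {"slide":[0,0,-40],"roll":0,"gripper":0.0},
  {"slide":[0,0,-60],"roll":0,"gripper":0.0},
  {"slide":[0,0,-80],"roll":0,"gripper":0.0},
  {"slide":[0,0,-100],"roll":0,"gripper":0.0},
  {"slide":[0,0,-120],"roll":0,"gripper":0.0},
  {"slide":[0,0,-130],"roll":0,"gripper":0.0},
], newtons=45)

```text
clock: 4.47
position: [0.4928, -0.2063, 0.2075]
ee_rot: [2.556, 1.823, 0.003]
force: [1.5, -1.3, -0.3]
width: 0.104
```

```bash
python3 - <<'E'
from h import *
go(.5935,.1680,.205,172)
snap('wrist','wrist3');snap('side','side3')
E
```

```text
pos [ 0.4928 -0.2063  0.2075] a0 71.01 tilt [ 2.6e-03 -9.0e-04 -1.0e+00] F [ 1.5 -1.3 -0.3] w 0.104 t 4.4667
slide [386.7 -26.6   2.5] roll -1.7626
```

View pics/wrist3.png

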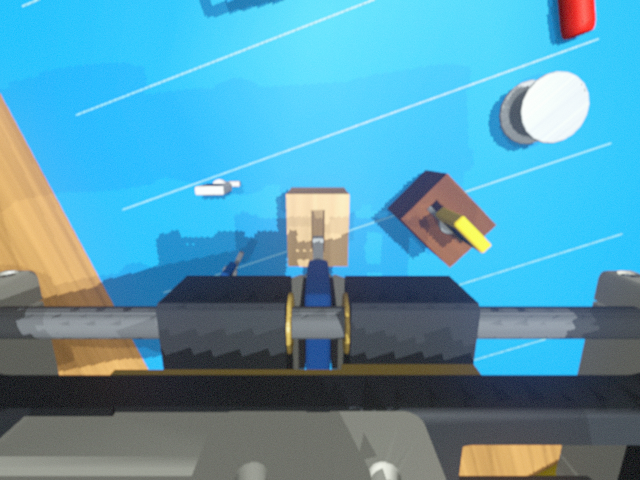

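View pics/side3.png

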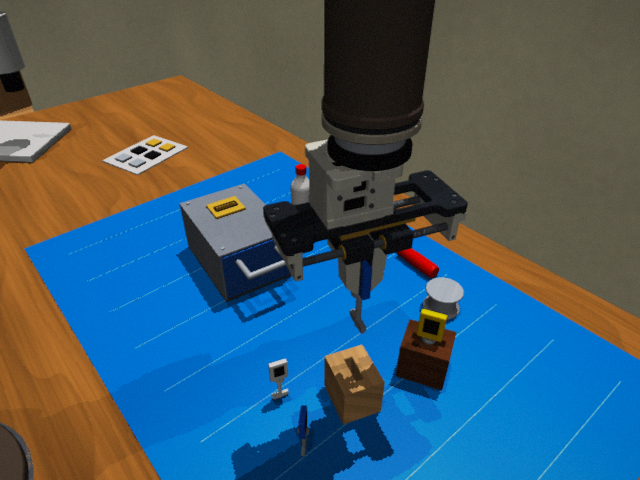

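Call:
jog_arm([
  {"slide":[20,-1,0],"roll":-0.08,"gripper":0.0},
  {"slide":[45,-3,0],"roll":-0.19,"gripper":0.0},
  {"slide":[75,-5,0],"roll":-0.31,"gripper":0.0},
  {"slide":[105,-7,0],"roll":-0.43,"gripper":0.0},
  {"slide":[135,-9,0],"roll":-0.55,"gripper":0.0},
  {"slide":[165,-11,0],"roll":-0.67,"gripper":0.0},
  {"slide":[195,-13,0],"roll":-0.79,"gripper":0.0},
  {"slide":[225,-15,0],"roll":-0.91,"gripper":0.0},
  {"slide":[255,-17,0],"roll":-1.03,"gripper":0.0},
  {"slide":[280,-19,0],"roll":-1.15,"gripper":0.0},
])

```text
clock: 5.4
position: [0.5648, 0.067, 0.2033]
ee_rot: [-1.143, -2.924, 0.0]
force: [-0.5, -0.1, -1.3]
width: 0.109
```

```bash
python3 - <<'E'
from h import *
go(.5935,.1680,.205,172)
E
```

```text
pos [0.5648 0.067  0.2033] a0 137.3 tilt [-1.9e-03  7.0e-04 -1.0e+00] F [-0.5 -0.1 -1.3] w 0.109 t 5.4
slide [47.4 93.7 -1.6] roll -0.6056
```

Call:
jog_arm([
  {"slide":[10,20,0],"roll":-0.12,"gripper":0.0},
  {"slide":[20,40,0],"roll":-0.24,"gripper":0.0},
  {"slide":[30,60,0],"roll":-0.36,"gripper":0.0},
  {"slide":[40,80,0],"roll":-0.48,"gripper":0.0},
  {"slide":[45,91,0],"roll":-0.57,"gripper":0.0},
  {"slide":[46,92,0],"roll":-0.612,"gripper":0.0},
  {"slide":[46,92,0],"roll":-0.612,"gripper":0.0},
  {"slide":[46,92,0],"roll":-0.612,"gripper":0.0},
  {"slide":[46,92,0],"roll":-0.612,"gripper":0.0},
  {"slide":[46,92,0],"roll":-0.612,"gripper":0.0},
])

```text
clock: 6.23
position: [0.5944, 0.1624, 0.2043]
ee_rot: [-0.224, -3.133, 0.001]
force: [0.7, -0.5, -0.4]
width: 0.105
```

```bash
python3 - <<'E'
from h import *
go(.5935,.1680,.205,172)
d=snap('wrist','wrist4');f=d['frame']
cv2.imwrite('pics/c_w4.png',cv2.resize(f[100:280,200:440],None,fx=3,fy=3,interpolation=cv2.INTER_CUBIC))
E
```

```text
pos [0.5944 0.1624 0.2043] a0 171.83 tilt [-5.e-04 -7.e-04 -1.e+00] F [ 0.7 -0.5 -0.4] w 0.105 t 6.2333
slide [ 1.7  5.4 -0.7] roll -0.0029
```

View pics/c_w4.png

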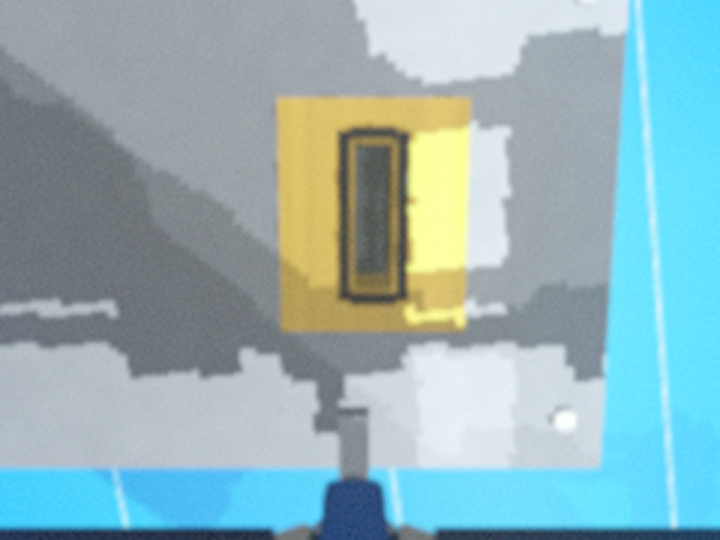

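```bash
python3 - <<'E'
from h import *
d=load('wrist4');R=Ro.from_rotvec(d['rot']).as_matrix()
T=lambda q:((R.T@(q-d['pos']))*1000).round(1)
pl=P(d,[(276,97),(471,97),(466,331),(281,331)],3,200,100,.104);show('plate',pl);print(T(pl.mean(0)))
ho=P(d,[(340,128),(408,128),(405,301),(341,301)],3,200,100,.104);show('outline',ho);print(T(ho.mean(0)))
i=P(d,[(354,143),(392,143),(389,289),(355,289)],3,200,100,.104);show('inner',i);print(T(i.mean(0)))
for z in (56,60,63): print('bit',z,T(P(d,[(353,410)],3,200,100,d['pos'][2]-z/1000)[0]))
for z in (51,55): print('bit up',z,T(P(d,[(354,475)],3,200,100,d['pos'][2]-z/1000)[0]))
print('depth hole plate',w(d,200+440/3,100+120/3),w(d,200+310/3,100+200/3))
k=load('wrist1');Rk=Ro.from_rotvec(k['rot']).as_matrix()
q=P(k,[(281,190),(368,194),(364,484),(283,484)],6,280,120,.114).mean(0)
print('key in hand: measured minus grip TCP in grip tool frame',Rk.T@(q-np.array([.4922,-.2063,.114]))*1000)
f=d['frame'];cv2.imwrite('pics/c_w4b.png',cv2.resize(f[130:275,280:370],None,fx=4,fy=4,interpolation=cv2.INTER_CUBIC))
E
```

```text
plate c [0.5409 0.1741 0.104 ] sides [0.0465, 0.0562, 0.0466, 0.0563] ang01 81.76 ang32 81.78 ang03 -8.04 ang12 -7.88
[ 54.6   4.  100.3]
outline c [0.5406 0.1741 0.104 ] sides [0.0163, 0.0416, 0.016, 0.0416] ang01 81.76 ang32 81.78 ang03 -8.08 ang12 -8.51
[ 54.9   4.  100.3]
inner c [0.5408 0.1739 0.104 ] sides [0.0092, 0.0351, 0.0085, 0.0351] ang01 81.77 ang32 81.78 ang03 -7.83 ang12 -8.92
[ 54.6   3.8 100.3]
bit 56 [16.7 -1.  56. ]
bit 60 [15.8 -1.  60. ]
bit 63 [15. -1. 63.]
bit up 51 [ 3.8 -0.8 51. ]
bit up 55 [ 2.6 -0.8 55. ]
depth hole plate [0.52080407 0.19308823 0.10593789] [0.53478684 0.1595758  0.10494386]
key in hand: measured minus grip TCP in grip tool frame [-2.61860121e-01 -2.28313976e-01 -7.87807902e-06]
```

View pics/c_w4b.png

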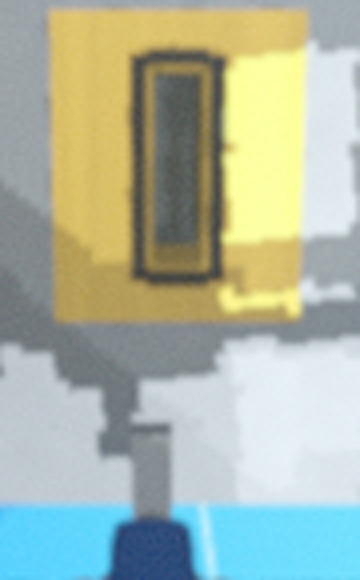

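Call:
jog_arm([
  {"slide":[15,1.5,0],"roll":-0.002,"gripper":0.0},
  {"slide":[35,3,0],"roll":-0.002,"gripper":0.0},
  {"slide":[50,4,0],"roll":-0.002,"gripper":0.0},
  {"slide":[54.8,4.6,5],"roll":-0.002,"gripper":0.0},
  {"slide":[54.8,4.6,12],"roll":-0.002,"gripper":0.0},
  {"slide":[54.8,4.6,20],"roll":-0.002,"gripper":0.0},
  {"slide":[54.8,4.6,24],"roll":-0.002,"gripper":0.0},
  {"slide":[54.8,4.6,24],"roll":-0.002,"gripper":0.0},
  {"slide":[54.8,4.6,24],"roll":-0.002,"gripper":0.0},
  {"slide":[54.8,4.6,24],"roll":-0.002,"gripper":0.0},
])

```text
clock: 7.12
position: [0.5414, 0.1755, 0.1806]
ee_rot: [-0.218, -3.134, -0.0]
force: [1.1, 0.6, -0.3]
width: 0.106
```

```bash
python3 - <<'E'
from h import *
d=load('wrist4');R=Ro.from_rotvec(d['rot']).as_matrix()
t=d['pos']+R@np.array([.0548,.0046,0]);print(t)
go(t[0],t[1],.1698,171.95)
d=snap('wrist','wrist5');f=d['frame']
cv2.imwrite('pics/c_w5.png',cv2.resize(f[150:300,240:400],None,fx=4,fy=4,interpolation=cv2.INTER_CUBIC))
d=snap('side','side5');f=d['frame']
cv2.imwrite('pics/c_s5.png',cv2.resize(f[160:280,160:320],None,fx=5,fy=5,interpolation=cv2.INTER_CUBIC))
E
```

```text
[0.54084248 0.17475958 0.20431118]
pos [0.5414 0.1755 0.1806] a0 172.05 tilt [-1.e-04  3.e-04 -1.e+00] F [ 1.1  0.6 -0.3] w 0.106 t 7.1167
slide [ 0.4 -0.8 10.8] roll 0.0017
```

View pics/c_w5.png

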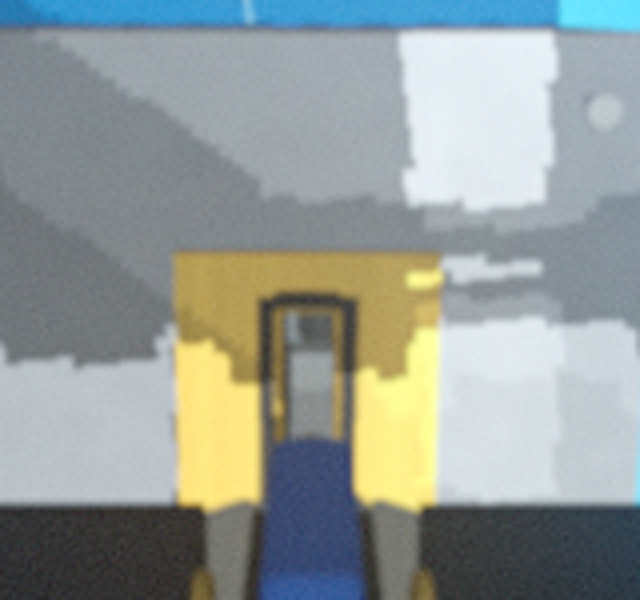

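View pics/c_s5.png

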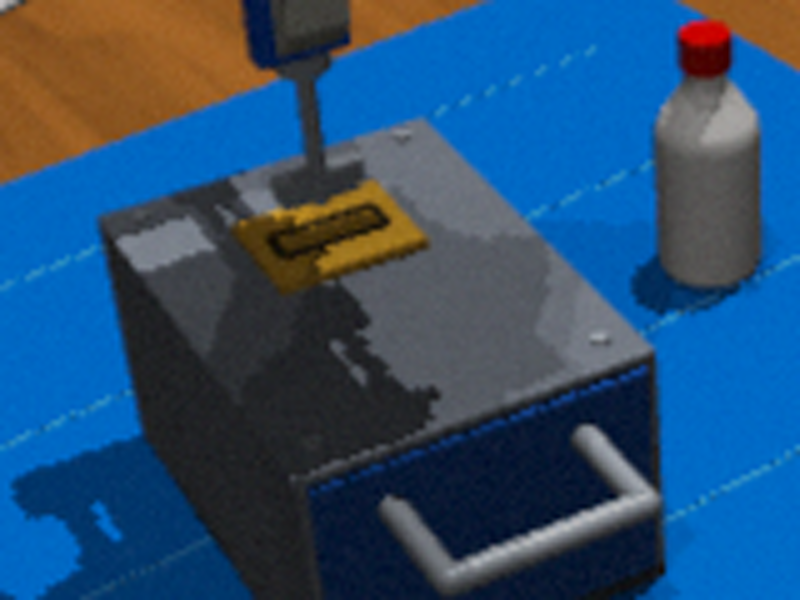

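```bash
python3 - <<'E'
from h import *
d=load('wrist5');R=Ro.from_rotvec(d['rot']).as_matrix()
T=lambda q:((R.T@(q-d['pos']))*1000).round(1)
print('plate far edge (28)',T(P(d,[(308,251)],4,240,150,.104)[0]))
print('outline far (20.8)',T(P(d,[(308,297)],4,240,150,.104)[0]))
print('bit bottom',[T(P(d,[(310,349)],4,240,150,d['pos'][2]-z/1000)[0]) for z in (59,63)])
E
```

```text
plate far edge (28) [28.7 -1.5 76.6]
outline far (20.8) [20.7 -1.5 76.6]
bit bottom [array([15.6, -1.1, 59. ]), array([14.7, -1.1, 63. ])]
```

Call:
jog_arm([
  {"slide":[0.3,-0.3,4],"roll":0,"gripper":0.0},
  {"slide":[0.3,-0.3,8],"roll":0,"gripper":0.0},
  {"slide":[0.3,-0.3,11],"roll":0,"gripper":0.0},
  {"slide":[0.3,-0.3,13],"roll":0,"gripper":0.0},
  {"slide":[0.3,-0.3,15],"roll":0,"gripper":0.0},
  {"slide":[0.3,-0.3,17],"roll":0,"gripper":0.0},
  {"slide":[0.3,-0.3,19],"roll":0,"gripper":0.0},
  {"slide":[0.3,-0.3,21],"roll":0,"gripper":0.0},
  {"slide":[0.3,-0.3,23],"roll":0,"gripper":0.0},
  {"slide":[0.3,-0.3,23],"roll":0,"gripper":0.0},
])

```text
clock: 8.05
position: [0.5405, 0.1751, 0.1573]
ee_rot: [-0.217, -3.134, 0.0]
force: [0.1, -1.1, -0.8]
width: 0.105
```

```bash
python3 - <<'E'
from h import *
go(.5408,.1745,.1148,171.95); print(arm.observe()['ft_torque'])
E
```

```text
pos [0.5405 0.1751 0.1573] a0 172.07 tilt [-4.e-04 -2.e-04 -1.e+00] F [ 0.1 -1.1 -0.8] w 0.105 t 8.05
slide [-0.4 -0.6 42.5] roll 0.0021
[ 0.10130017 -0.19892225 -0.01180223]
```

Call:
jog_arm([
  {"slide":[0,0,5],"roll":0,"gripper":0.0},
  {"slide":[0,0,10],"roll":0,"gripper":0.0},
  {"slide":[0,0,15],"roll":0,"gripper":0.0},
  {"slide":[0,0,20],"roll":0,"gripper":0.0},
  {"slide":[0,0,25],"roll":0,"gripper":0.0},
  {"slide":[0,0,30],"roll":0,"gripper":0.0},
  {"slide":[0,0,34],"roll":0,"gripper":0.0},
  {"slide":[0,0,38],"roll":0,"gripper":0.0},
  {"slide":[0,0,40],"roll":0,"gripper":0.0},
  {"slide":[0,0,40],"roll":0,"gripper":0.0},
])

```text
clock: 8.88
position: [0.5403, 0.1751, 0.1172]
ee_rot: [-0.217, -3.133, 0.001]
force: [-0.1, 0.6, -0.1]
width: 0.109
```

```bash
python3 - <<'E'
from h import *
go(.5408,.1745,.1148,171.95); print(arm.observe()['ft_torque'])
E
```

```text
pos [0.5403 0.1751 0.1172] a0 172.07 tilt [-8.e-04 -3.e-04 -1.e+00] F [-0.1  0.6 -0.1] w 0.109 t 8.8833
slide [-0.6 -0.5  2.4] roll 0.0022
[ 0.17275916 -0.11323353  0.00017914]
```

Almost home; a gentle last few mm until the collar is felt.

Call:
jog_arm([
  {"slide":[0,0,1],"roll":0,"gripper":0.0},
  {"slide":[0,0,1.5],"roll":0,"gripper":0.0},
  {"slide":[0,0,2],"roll":0,"gripper":0.0},
  {"slide":[0,0,2.5],"roll":0,"gripper":0.0},
  {"slide":[0,0,3],"roll":0,"gripper":0.0},
  {"slide":[0,0,3],"roll":0,"gripper":0.0},
  {"slide":[0,0,3],"roll":0,"gripper":0.0},
  {"slide":[0,0,3],"roll":0,"gripper":0.0},
  {"slide":[0,0,3],"roll":0,"gripper":0.0},
  {"slide":[0,0,3],"roll":0,"gripper":0.0},
])

```text
clock: 9.72
position: [0.5407, 0.1752, 0.1149]
ee_rot: [0.217, 3.134, -0.0]
force: [-0.4, -1.2, 2.2]
width: 0.104
```

```bash
python3 - <<'E'
from h import *
go(.5408,.1745,.1148,171.95); print(arm.observe()['ft_torque'])
E
```

```text
pos [0.5407 0.1752 0.1149] a0 172.07 tilt [ 2.e-04 -0.e+00 -1.e+00] F [-0.4 -1.2  2.2] w 0.104 t 9.7167
slide [-0.2 -0.7  0.1] roll 0.0021
[ 0.01476465 -0.08786194 -0.00033629]
```

Call:
jog_arm([
  {"slide":[0,0,0.5],"roll":0.06,"gripper":0.0},
  {"slide":[0,0,0.5],"roll":0.16,"gripper":0.0},
  {"slide":[0,0,0.5],"roll":0.28,"gripper":0.0},
  {"slide":[0,0,0.5],"roll":0.4,"gripper":0.0},
  {"slide":[0,0,0.5],"roll":0.52,"gripper":0.0},
  {"slide":[0,0,0.5],"roll":0.64,"gripper":0.0},
  {"slide":[0,0,0.5],"roll":0.76,"gripper":0.0},
  {"slide":[0,0,0.5],"roll":0.88,"gripper":0.0},
  {"slide":[0,0,0.5],"roll":1.0,"gripper":0.0},
  {"slide":[0,0,0.5],"roll":1.1,"gripper":0.0},
])

```text
clock: 10.55
position: [0.5411, 0.1756, 0.1148]
ee_rot: [1.83, 2.552, 0.002]
force: [-0.2, -0.2, 2.9]
width: 0.106
```

```bash
python3 - <<'E'
from h import *
go(.5408,.1745,.1148,171.95-80); print(arm.observe()['ft_torque'],arm.observe()['joints'].round(2))
E
```

```text
pos [0.5411 0.1756 0.1148] a0 108.71 tilt [ 1.3e-03  4.0e-04 -1.0e+00] F [-0.2 -0.2  2.9] w 0.106 t 10.55
slide [-1.  -0.6  0. ] roll 0.2926
[-0.05894779 -0.14058758  0.12097903] [-0.08  0.51 -0.45  1.81  0.28  0.88 -0.34]
```

Call:
jog_arm([
  {"slide":[0,0,0],"roll":0.06,"gripper":0.0},
  {"slide":[0,0,0],"roll":0.12,"gripper":0.0},
  {"slide":[0,0,0],"roll":0.18,"gripper":0.0},
  {"slide":[0,0,0],"roll":0.24,"gripper":0.0},
  {"slide":[0,0,0],"roll":0.3,"gripper":0.0},
  {"slide":[0,0,0],"roll":0.34,"gripper":0.0},
  {"slide":[0,0,0],"roll":0.37,"gripper":0.0},
  {"slide":[0,0,0],"roll":0.4,"gripper":0.0},
  {"slide":[0,0,0],"roll":0.4,"gripper":0.0},
  {"slide":[0,0,0],"roll":0.4,"gripper":0.0},
])

```text
clock: 11.38
position: [0.5414, 0.1757, 0.1148]
ee_rot: [2.294, 2.146, 0.003]
force: [2.5, -0.1, 5.9]
width: 0.106
```

```bash
python3 - <<'E'
from h import *
go(.5408,.1745,.1148,171.95-80); print(arm.observe()['ft_torque'],arm.observe()['joints'].round(2))
E
```

```text
pos [0.5414 0.1757 0.1148] a0 86.18 tilt [ 1.7e-03  6.0e-04 -1.0e+00] F [ 2.5 -0.1  5.9] w 0.106 t 11.3833
slide [-1.2 -0.5 -0. ] roll -0.1006
[ 0.01360029 -0.41682474 -0.0008607 ] [-0.15  0.49 -0.35  1.82  0.21  0.87 -0.67]
```

Call:
jog_arm([
  {"slide":[0,0,0],"roll":0.02,"gripper":0.0},
  {"slide":[0,0,0],"roll":0.04,"gripper":0.0},
  {"slide":[0,0,0],"roll":0.06,"gripper":0.0},
  {"slide":[0,0,0],"roll":0.08,"gripper":0.0},
  {"slide":[0,0,0],"roll":0.08,"gripper":0.0},
  {"slide":[0,0,0],"roll":0.08,"gripper":0.0},
  {"slide":[0,0,0],"roll":0.08,"gripper":0.0},
  {"slide":[0,0,0],"roll":0.08,"gripper":0.0},
  {"slide":[0,0,0],"roll":0.08,"gripper":0.0},
  {"slide":[0,0,0],"roll":0.08,"gripper":0.0},
])

```text
clock: 12.22
position: [0.5414, 0.1757, 0.1148]
ee_rot: [2.376, 2.054, 0.003]
force: [0.7, -0.4, 5.2]
width: 0.108
```

```bash
python3 - <<'E'
from h import *
go(.5408,.1745,.1148,171.95-80)
s=arm.observe();print(s['ft_torque'],s['joint_efforts'].round(2))
d=snap('wrist','wrist6');f=d['frame']
cv2.imwrite('pics/c_w6.png',cv2.resize(f[150:300,240:400],None,fx=4,fy=4,interpolation=cv2.INTER_CUBIC))
f=snap('side','side6')['frame']
cv2.imwrite('pics/c_s6.png',cv2.resize(f[160:280,160:320],None,fx=5,fy=5,interpolation=cv2.INTER_CUBIC))
E
```

```text
pos [0.5414 0.1757 0.1148] a0 81.69 tilt [ 1.9e-03  5.0e-04 -1.0e+00] F [ 0.7 -0.4  5.2] w 0.108 t 12.2167
slide [-1.3 -0.4  0. ] roll -0.179
[-0.05730961 -0.48733652  0.70927657] [  0.37 -60.3   -3.94 -23.37  -0.86   0.43  -0.77]
```

View pics/c_w6.png

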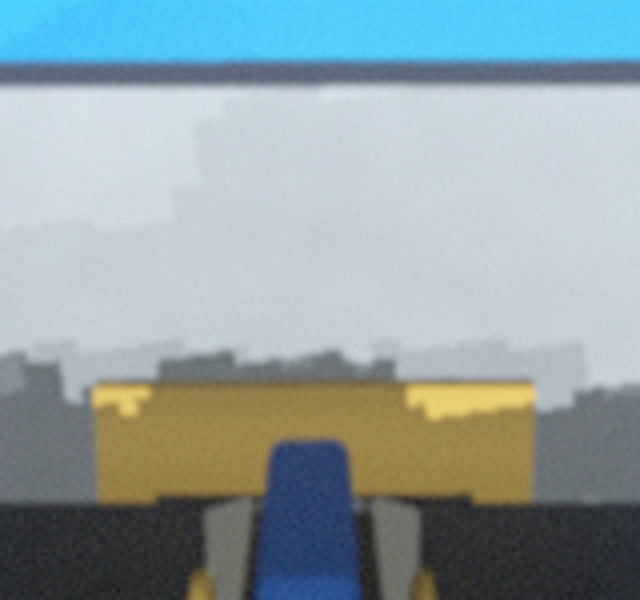

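View pics/c_s6.png

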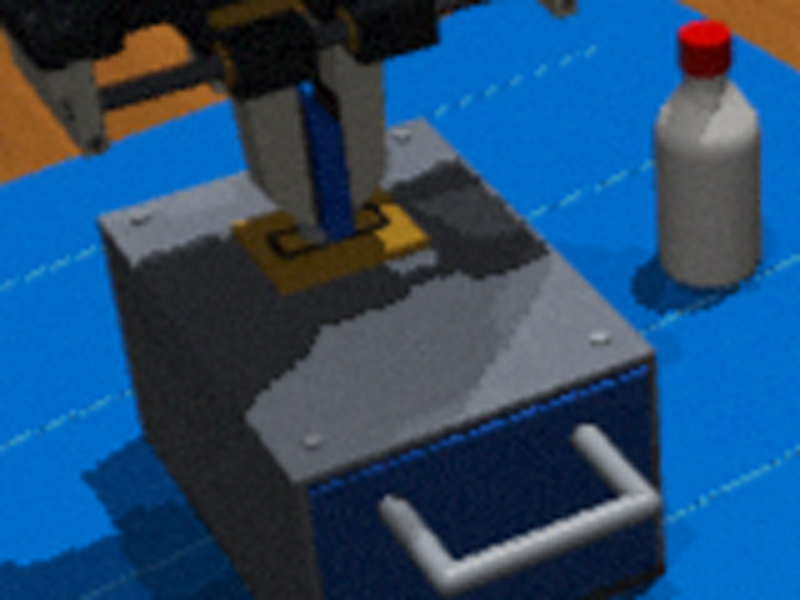

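Call:
jog_arm([
  {"slide":[0,0,0],"roll":-0.03,"gripper":0.0},
  {"slide":[0,0,-0.5],"roll":-0.05,"gripper":0.0},
  {"slide":[0,0,-0.5],"roll":-0.05,"gripper":0.0},
  {"slide":[0,0,-0.5],"roll":-0.05,"gripper":0.15},
  {"slide":[0,0,-0.5],"roll":-0.05,"gripper":0.25},
  {"slide":[0,0,-0.5],"roll":-0.05,"gripper":0.35},
  {"slide":[0,0,-0.5],"roll":-0.05,"gripper":0.4},
  {"slide":[0,0,-10],"roll":-0.05,"gripper":0.4},
  {"slide":[0,0,-25],"roll":-0.05,"gripper":0.4},
  {"slide":[0,0,-45],"roll":-0.05,"gripper":0.4},
])

```text
clock: 13.15
position: [0.5396, 0.1749, 0.1591]
ee_rot: [-2.326, -2.11, 0.004]
force: [0.7, 0.2, -0.4]
width: 0.398
```

```bash
python3 - <<'E'
from h import *
# handle predicted: keyhole (wrist) -0.162 along box x (81.9deg)
u=np.array([np.cos(np.radians(81.9)),np.sin(np.radians(81.9))]);p=np.array([.5408,.1742])-.162*u;print(p)
go(p[0],p[1],.20,171.95)
d=snap('wrist','wrist7')
f=snap('side','side7')['frame']
cv2.imwrite('pics/c_s7.png',cv2.resize(f[160:280,160:320],None,fx=5,fy=5,interpolation=cv2.INTER_CUBIC))
E
```

```text
[0.517974   0.01381617]
pos [0.5396 0.1749 0.1591] a0 84.41 tilt [-2.6e-03 -9.0e-04 -1.0e+00] F [ 0.7  0.2 -0.4] w 0.398 t 13.15
slide [-162.5   -5.9  -40.7] roll -1.5278
```

View pics/c_s7.png

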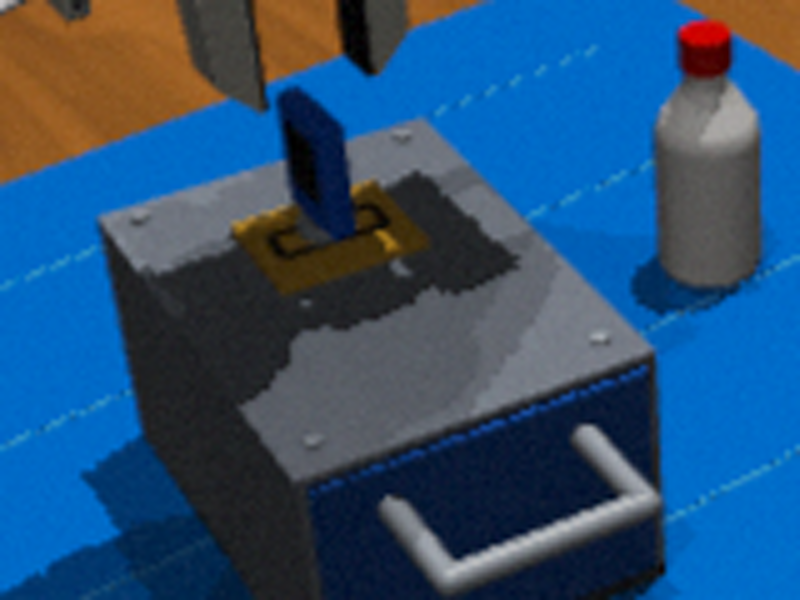

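View pics/wrist7.png

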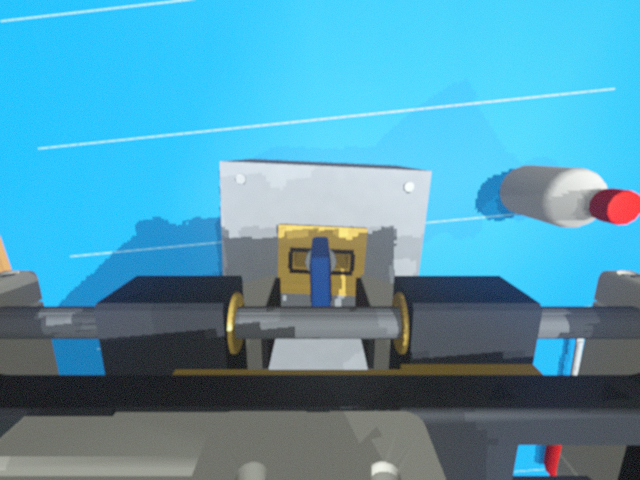

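Call:
jog_arm([
  {"slide":[0,0,-20],"roll":0,"gripper":0.4},
  {"slide":[0,0,-45],"roll":-0.08,"gripper":0.4},
  {"slide":[-20,0,-50],"roll":-0.2,"gripper":0.4},
  {"slide":[-45,-1,-50],"roll":-0.32,"gripper":0.4},
  {"slide":[-70,-2,-50],"roll":-0.44,"gripper":0.4},
  {"slide":[-95,-3,-50],"roll":-0.56,"gripper":0.4},
  {"slide":[-120,-4,-50],"roll":-0.68,"gripper":0.4},
  {"slide":[-140,-5,-50],"roll":-0.8,"gripper":0.4},
  {"slide":[-155,-6,-50],"roll":-0.92,"gripper":0.4},
  {"slide":[-162,-6,-50],"roll":-1.04,"gripper":0.4},
])

```text
clock: 14.08
position: [0.5181, 0.0117, 0.2092]
ee_rot: [-0.966, -2.989, 0.003]
force: [-0.7, 0.8, 0.7]
width: 0.401
```

```bash
python3 - <<'E'
from h import *
go(.518,.0138,.20,171.95)
E
```

```text
pos [0.5181 0.0117 0.2092] a0 144.17 tilt [-8.0e-04 -1.5e-03 -1.0e+00] F [-0.7  0.8  0.7] w 0.401 t 14.0833
slide [1.3 1.6 9.2] roll -0.4849
```

```bash
python3 - <<'E'
from h import *
go(.5576,.0082,.20,171.95)
E
```

```text
pos [0.5181 0.0117 0.2092] a0 144.17 tilt [-8.0e-04 -1.5e-03 -1.0e+00] F [-0.7  0.8  0.7] w 0.401 t 14.0833
slide [-34.1  20.2   9.2] roll -0.4849
```

Call:
jog_arm([
  {"slide":[-8,5,2],"roll":-0.1,"gripper":0.4},
  {"slide":[-17,10,5],"roll":-0.22,"gripper":0.4},
  {"slide":[-25,15,8],"roll":-0.34,"gripper":0.4},
  {"slide":[-34,20,9],"roll":-0.44,"gripper":0.35},
  {"slide":[-34,20,9],"roll":-0.485,"gripper":0.32},
  {"slide":[-34,20,9],"roll":-0.485,"gripper":0.32},
  {"slide":[-34,20,9],"roll":-0.485,"gripper":0.32},
  {"slide":[-34,20,9],"roll":-0.485,"gripper":0.32},
  {"slide":[-34,20,9],"roll":-0.485,"gripper":0.32},
  {"slide":[-34,20,9],"roll":-0.485,"gripper":0.32},
])

```text
clock: 14.92
position: [0.5579, 0.0109, 0.2004]
ee_rot: [0.226, 3.133, -0.0]
force: [-0.0, -0.8, 0.3]
width: 0.312
```

```bash
python3 - <<'E'
from h import *
go(.518,.0138,.062,171.95)
snap('wrist','wrist8')
E
```

```text
pos [0.5579 0.0109 0.2004] a0 171.75 tilt [ 2.e-04 -3.e-04 -1.e+00] F [-0.  -0.8  0.3] w 0.312 t 14.9167
slide [ 40.   -2.8 138.4] roll -0.0035
```

View pics/wrist8.png

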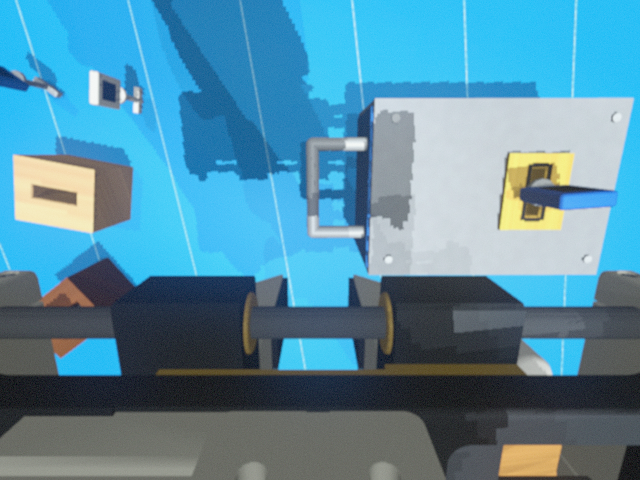

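```bash
python3 - <<'E'
from h import *
d=load('wrist8');a=w(d,313,143,.08);b=w(d,313.5,232,.08);m=(a+b)/2;print(a,b,m,np.linalg.norm(a-b),ang(a-b))
go(m[0],m[1],.062,171.95)
E
```

```text
[0.48237117 0.0173922  0.08      ] [0.55249458 0.00731181 0.08      ] [0.51743287 0.01235201 0.08      ] 0.07084424350759307 171.82
pos [0.558  0.0109 0.2004] a0 171.76 tilt [ 2.e-04 -3.e-04 -1.e+00] F [-1.  -0.1  0.3] w 0.318 t 14.9667
slide [ 40.4  -4.3 138.4] roll -0.0034
```

Call:
jog_arm([
  {"slide":[20,-2,0],"roll":-0.003,"gripper":0.32},
  {"slide":[40,-3.5,0],"roll":-0.003,"gripper":0.32},
  {"slide":[40,-3.5,15],"roll":-0.003,"gripper":0.32},
  {"slide":[40,-3.5,40],"roll":-0.003,"gripper":0.32},
  {"slide":[40,-3.5,65],"roll":-0.003,"gripper":0.32},
  {"slide":[40,-3.5,85],"roll":-0.003,"gripper":0.32},
  {"slide":[40,-3.5,100],"roll":-0.003,"gripper":0.32},
  {"slide":[40,-3.5,115],"roll":-0.003,"gripper":0.32},
  {"slide":[40,-3.5,128],"roll":-0.003,"gripper":0.32},
  {"slide":[40,-3.5,138],"roll":-0.003,"gripper":0.32},
])

```text
clock: 15.8
position: [0.5176, 0.013, 0.0612]
ee_rot: [-0.221, -3.133, 0.0]
force: [-0.1, 0.5, 0.1]
width: 0.326
```

Call:
jog_arm([
  {"slide":[0,0,0],"roll":0,"gripper":0.25},
  {"slide":[0,0,0],"roll":0,"gripper":0.2},
  {"slide":[0,0,0],"roll":0,"gripper":0.15},
  {"slide":[0,0,0],"roll":0,"gripper":0.1},
  {"slide":[0,0,0],"roll":0,"gripper":0.05},
  {"slide":[0,0,0],"roll":0,"gripper":0.0},
  {"slide":[0,0,0],"roll":0,"gripper":0.0},
  {"slide":[0,0,0],"roll":0,"gripper":0.0},
  {"slide":[0,0,0],"roll":0,"gripper":0.0},
  {"slide":[0,0,0],"roll":0,"gripper":0.0},
], newtons=15)

```text
clock: 16.63
position: [0.5185, 0.0123, 0.0629]
ee_rot: [0.221, 3.133, -0.002]
force: [-0.7, -2.7, 6.5]
width: 0.098
```

```bash
python3 - <<'E'
from h import *
go(.518,.0138,.062,171.95)
s=arm.observe();R=Ro.from_rotvec(s['ee_rot']).as_matrix();x=np.radians(81.9);print('pull dir in tool',R.T@np.array([-np.cos(x),-np.sin(x),0]))
f=snap('side','side9')['frame']
cv2.imwrite('pics/c_s9.png',cv2.resize(f[100:340,120:440],None,fx=2.5,fy=2.5,interpolation=cv2.INTER_CUBIC))
E
```

```text
pos [0.5185 0.0123 0.0629] a0 171.91 tilt [ 0.0011 -0.0011 -1.    ] F [-0.7 -2.7  6.5] w 0.098 t 16.6333
slide [0.7 1.4 0.9] roll -0.0007
pull dir in tool [ 2.06145645e-04 -9.99999578e-01  8.95820471e-04]
```

View pics/c_s9.png

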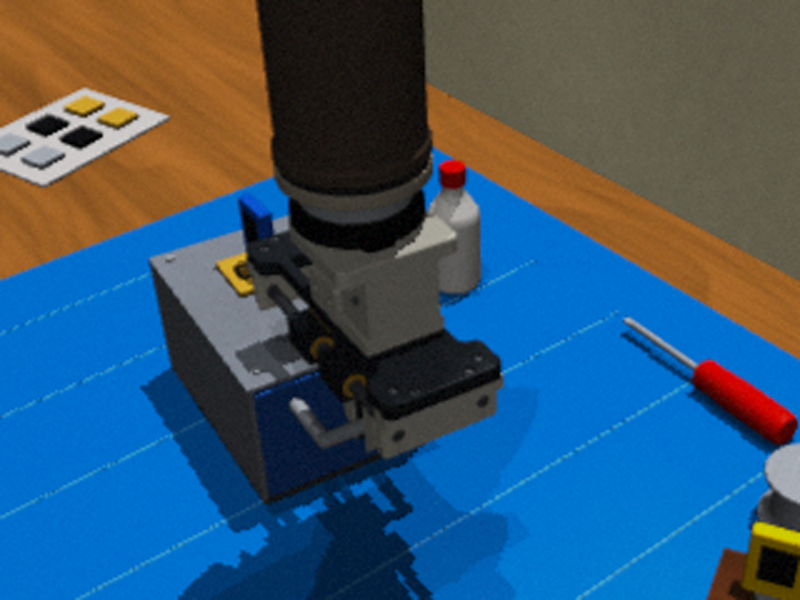

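Call:
jog_arm([
  {"slide":[0,-1,0],"roll":0,"gripper":0.0},
  {"slide":[0,-2,0],"roll":0,"gripper":0.0},
  {"slide":[0,-4,0],"roll":0,"gripper":0.0},
  {"slide":[0,-6,0],"roll":0,"gripper":0.0},
  {"slide":[0,-8,0],"roll":0,"gripper":0.0},
  {"slide":[0,-10,0],"roll":0,"gripper":0.0},
  {"slide":[0,-12,0],"roll":0,"gripper":0.0},
  {"slide":[0,-14,0],"roll":0,"gripper":0.0},
  {"slide":[0,-16,0],"roll":0,"gripper":0.0},
  {"slide":[0,-18,0],"roll":0,"gripper":0.0},
], newtons=25)

```text
clock: 17.52
position: [0.5162, -0.0039, 0.0629]
ee_rot: [0.219, 3.132, 0.002]
force: [-1.3, 1.0, 6.3]
width: 0.098
```

Call:
jog_arm([
  {"slide":[0,-5,0],"roll":0,"gripper":0.0},
  {"slide":[0,-12,0],"roll":0,"gripper":0.0},
  {"slide":[0,-19,0],"roll":0,"gripper":0.0},
  {"slide":[0,-26,0],"roll":0,"gripper":0.0},
  {"slide":[0,-33,0],"roll":0,"gripper":0.0},
  {"slide":[0,-40,0],"roll":0,"gripper":0.0},
  {"slide":[0,-47,0],"roll":0,"gripper":0.0},
  {"slide":[0,-53,0],"roll":0,"gripper":0.0},
  {"slide":[0,-59,0],"roll":0,"gripper":0.0},
  {"slide":[0,-63,0],"roll":0,"gripper":0.0},
])

```text
clock: 18.35
position: [0.5072, -0.0669, 0.0629]
ee_rot: [0.22, 3.133, 0.001]
force: [-2.0, 2.4, 7.4]
width: 0.097
```

Call:
jog_arm([
  {"slide":[0,-2,0],"roll":0,"gripper":0.0},
  {"slide":[0,-4,0],"roll":0,"gripper":0.0},
  {"slide":[0,-6,0],"roll":0,"gripper":0.0},
  {"slide":[0,-7.5,0],"roll":0,"gripper":0.0},
  {"slide":[0,-9,0],"roll":0,"gripper":0.0},
  {"slide":[0,-10,0],"roll":0,"gripper":0.0},
  {"slide":[0,-10.5,0],"roll":0,"gripper":0.0},
  {"slide":[0,-11,0],"roll":0,"gripper":0.0},
  {"slide":[0,-11,0],"roll":0,"gripper":0.0},
  {"slide":[0,-11,0],"roll":0,"gripper":0.0},
])

```text
clock: 19.18
position: [0.5058, -0.0769, 0.0629]
ee_rot: [0.219, 3.133, 0.002]
force: [-0.7, 3.0, 7.5]
width: 0.096
```

```bash
python3 - <<'E'
from h import *
s=arm.observe();x=np.radians(81.9);u=np.array([np.cos(x),np.sin(x)])
print(s['force'],'travel',-(s['position'][:2]-np.array([.5185,.0123]))@u)
E
```

```text
[-0.68868741  2.98450974  7.4655577 ] travel 0.09010173418839242
```

Call:
jog_arm([
  {"slide":[0,-1,0],"roll":0,"gripper":0.0},
  {"slide":[0,-2,0],"roll":0,"gripper":0.0},
  {"slide":[0,-3,0],"roll":0,"gripper":0.0},
  {"slide":[0,-3,0],"roll":0,"gripper":0.0},
  {"slide":[0,-3,0],"roll":0,"gripper":0.0},
  {"slide":[0,-3,0],"roll":0,"gripper":0.0},
  {"slide":[0,-3,0],"roll":0,"gripper":0.0},
  {"slide":[0,-3,0],"roll":0,"gripper":0.0},
  {"slide":[0,-3,0],"roll":0,"gripper":0.0},
  {"slide":[0,-3,0],"roll":0,"gripper":0.0},
])

```text
clock: 20.02
position: [0.5058, -0.0769, 0.0629]
ee_rot: [0.215, 3.132, 0.007]
force: [-0.4, 11.3, 4.9]
width: 0.097
```

```bash
python3 - <<'E'
from h import *
s=arm.observe();x=np.radians(81.9);u=np.array([np.cos(x),np.sin(x)])
print(s['force'],'travel',-(s['position'][:2]-np.array([.5185,.0123]))@u)
E
```

```text
[-0.40194134 11.33395975  4.85177876] travel 0.0901486113439886
```

Call:
jog_arm([
  {"slide":[0,1.5,0],"roll":0,"gripper":0.0},
  {"slide":[0,2,0],"roll":0,"gripper":0.1},
  {"slide":[0,2,0],"roll":0,"gripper":0.2},
  {"slide":[0,2,0],"roll":0,"gripper":0.32},
  {"slide":[0,2,0],"roll":0,"gripper":0.32},
  {"slide":[0,2,0],"roll":0,"gripper":0.32},
  {"slide":[0,2,-10],"roll":0,"gripper":0.32},
  {"slide":[0,2,-35],"roll":0,"gripper":0.32},
  {"slide":[0,2,-70],"roll":0,"gripper":0.32},
  {"slide":[0,2,-105],"roll":0,"gripper":0.32},
])

```text
clock: 20.85
position: [0.5041, -0.0788, 0.1685]
ee_rot: [-0.22, -3.132, -0.001]
force: [0.5, -1.2, 0.6]
width: 0.322
```

Call:
jog_arm([
  {"slide":[0,0,-35],"roll":0,"gripper":0.32},
  {"slide":[-20,0,-60],"roll":0,"gripper":0.32},
  {"slide":[-10,0,-80],"roll":0,"gripper":0.32},
  {"slide":[10,-10,-90],"roll":0,"gripper":0.32},
  {"slide":[30,-30,-90],"roll":0,"gripper":0.32},
  {"slide":[50,-55,-90],"roll":0,"gripper":0.32},
  {"slide":[60,-85,-90],"roll":0,"gripper":0.32},
  {"slide":[60,-115,-90],"roll":0,"gripper":0.32},
  {"slide":[60,-140,-90],"roll":0,"gripper":0.32},
  {"slide":[60,-150,-90],"roll":0,"gripper":0.32},
])

```text
clock: 21.68
position: [0.4232, -0.223, 0.2578]
ee_rot: [-0.227, -3.133, 0.002]
force: [-0.4, -0.6, -0.9]
width: 0.319
```

```bash
python3 - <<'E'
from h import *
s=arm.observe();print(s['clock'],s['position'],s['force'])
d=snap('top','top10');f=d['frame']
cv2.imwrite('pics/c_t10.png',cv2.resize(f[205:330,190:350],None,fx=5,fy=5,interpolation=cv2.INTER_CUBIC))
snap('side','side10')
E
```

```text
21.6833 [ 0.42316323 -0.22300294  0.25778341] [-0.43470417 -0.55709926 -0.85439224]
```

View pics/c_t10.png

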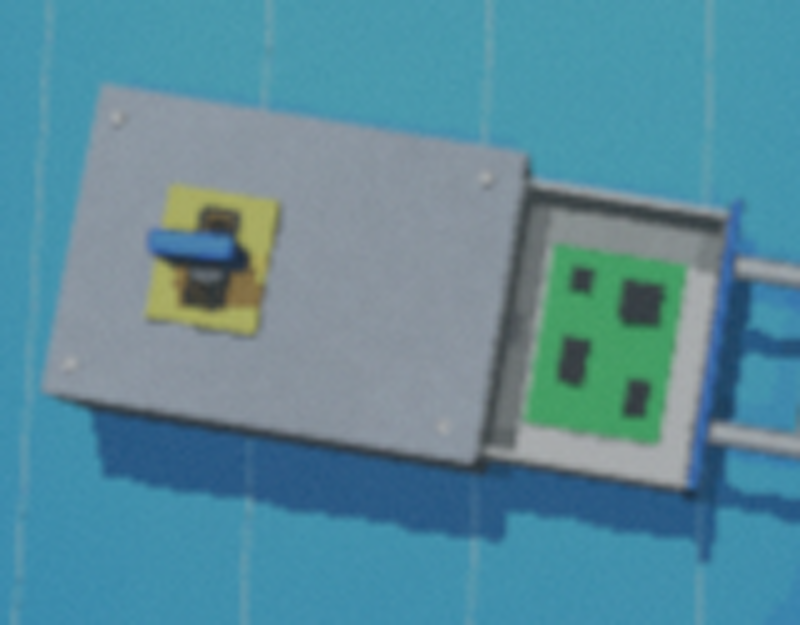

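View pics/side10.png

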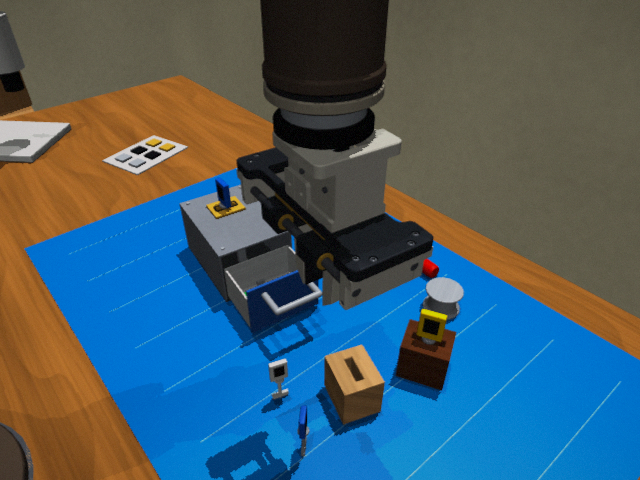

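```bash
python3 - <<'E'
from h import *
d=load('top10')
k=P(d,[(150,230),(238,236),(236,262),(152,256)],5,190,205,.154);show('key',k)
print(w(d,190+185/5,205+243/5))
fr=P(d,[(738,205),(690,490)],5,190,205,.095);bx=P(d,[(527,150),(478,463)],5,190,205,.1)
u=np.array([np.cos(np.radians(81.9)),np.sin(np.radians(81.9))]);print('open',(bx.mean(0)-fr.mean(0))[:2]@u)
d=snap('side','side11');a=cv2.imread('pics/side10.png');b=d['frame'];print(np.abs(a[160:330,170:330].astype(int)-b[160:330,170:330]).mean())
E
```

```text
key c [0.5424 0.1753 0.154 ] sides [0.0348, 0.0103, 0.0332, 0.0104] ang01 -92.74 ang32 -92.92 ang03 -172.84 ang12 178.15
[0.54295215 0.17830248 0.15246137]
open 0.08854272767273084
3.7287009803921567
```

```bash
python3 -c "
from cell import arm
print(arm.sign_off())"
```

```text
the job is handed in; nothing more can be done
None
```

The strongbox is unlocked and its drawer is pulled out to the stop. I handed the job in at about 22 s of the 67 s allowed; no verdict comes back.

I lifted the blue key from the pale stand and lowered it into the keyhole until the collar touched the plate. I turned it clockwise until the stop pushed back with about 0.7 N m, then released it. I then gripped the handle, drew the drawer to its stop, let go and moved clear.

- **Key:** the last pictures show it home in the lock, turned about 85°, which the core's play allows at the 80° stop. Its top reads 152.5 mm by depth against an expected 154 mm, within calibration error.
- **Drawer:** arm travel was 90.1 mm and the pull rose to 11 N at the stop. The picture gives about 88.5 mm open, within measuring error.
- **Other things:** in the last side picture the spare key, reel and other keys stand where they were. The arm hides the bottle and most of the screwdriver there. The arm was not near either, but I did not check them in a final picture.
- **Measurements that disagreed:** the top and wrist cameras differed by 2 to 3 mm on the key and keyhole positions. I used the wrist camera's values and centred the bit on the slot by eye before inserting.

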